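# Put the clear demonstration padlock away for the night

### The arm

A 7-joint arm with a two-finger parallel gripper is mounted at the origin on the work surface. World frame = base frame: x ahead of the robot, y to its left, z up, the work surface at z = 0. Lengths are in m, angles in rad, forces in N, time in s.
With the tool pointing down it reaches from about 0.35 to 0.9 m from the base axis. Payload 8.1 kg.
Tool frame: the origin (TCP) lies between the finger pads; the fingertips stand 22 mm ahead of it and the grasp point (between the pads) lies 3 mm ahead of it; z points along the fingers, y is the line along which they close (so a half turn about z gives the same grasp; the last joint's range is limited). The gripper opens to 92 mm and grips with 3 to 60 N. Pads are 19 mm wide; open, the fingers measure 130 mm over their backs; the gripper's body (75 mm by 190 mm) begins 47 mm behind the grasp point.
Start: joints at [-1.249, 0.434, 0.025, 1.573, -0.012, 1.134, -0.075], TCP at [0.258, 0.569, 0.228] pointing down, gripper open.
Joint ranges: [-2.62, 2.62], [-0.44, 2.09], [-1.27, 1.32], [0.08, 2.57], [-1.32, 4.46], [0.12, 2], [-2.74, 2.74]. Speed limits (rad/s): [2.22, 2.22, 3.01, 3.01, 3.14, 3.14, 3.14].

### API

Orientations are given as a unit quaternion [x, y, z, w].
In Python, from bench import ctrl, get_image, finder gives the robot as it stands. The module is installed in compiled form; this text tells all that it offers.
- The arm moves only by the tool apply_moves, never from a script. Its argument "steps" is a list of rows, each a list of 5 numbers: the shift along the world's x, y, z scaled (see below), then the turn about the world's z scaled (see below), then the finger opening in mm, from 0 to 91.8. A call has exactly 10 rows; each row shifts and turns the commanded pose from where the row before left it; what a row does not reach is not made up. The controller multiplies each number of a shift by 0.04 m and each number of a turn by 10 degrees. A row lasts 1/8 s, in which the tool goes at most 62.5 mm and 10.7 degrees, less where a joint would pass 70% of its speed; a pose out of reach is approached as far as the arm can. A call with a number of a shift or a turn outside -1 to 1 is refused whole. A call with a gripper value outside its range is refused whole. The fingers move at their own pace and stop on an object; "newtons" is the grip in N (left out, the last holds). Time passes only in rows, so rows that do not move let the fingers close, or fill a call up. It gives the time, the measured TCP pose, the force, the opening and the grip force at its end, in the units of the state.
- ctrl.read_state(): the state, without advancing time (a new reading comes with each control period).
- get_image(name): name is "side" or "top"; returns a dict with "img" (420x560x3 uint8, blue, green, red), "fx", "fy", "cx", "cy" (pixels), "k1" (the pictures are not rectified: a ray, as slopes to the right and down, at radius r is drawn at 1 + k1 r^2 times it, then the intrinsics apply), "xyz" and "attitude" of the camera in the world. Camera axes: x right, y down, z forward; pixel columns grow to the right and rows downward; lengths in m; the calibration is good to about 2 mm. A picture is of the moment at which its call begins. There is no depth.
- ctrl.sign_off(): hands the job in; it is judged then, once.
Trained networks look in the newest picture that a camera, given by its name, has taken for a name from the list of things; names that differ only in an ending like _2 or _b are one class to them, and where a whole thing is asked for, a point or a joint stands for the part that bears it (a point fixed in the world has none). Each returns a list of dicts, best first, with "score" (0 to 1); they miss things now and then, are a little off and sometimes report something else, mostly with a low value. They report only what shows in the picture. A call takes as long as a camera call. They do not tell look-alikes from the thing itself.
- finder.boxes_of(camera, query): "xy" ([column, row] as shares, 0 to 1, of the picture: columns of its width, rows of its height, amid what is visible of it).
- finder.cut_out(camera, query): "pixels" (420x560 bool, what is visible of it) and "xy" ([column, row] as shares, 0 to 1, of the picture: columns of its width, rows of its height, amid what is visible of it).
- finder.tip_of(camera, query): "xy" ([column, row] as shares, 0 to 1, of the picture: columns of its width, rows of its height: a listed point, or the origin of a listed thing).
The state is a dict: "time": time; "joints": joint angles; "dq": joint speeds; "effort": joint torques, N m; "position": TCP position; "tool_rot": TCP orientation; "force": force on the tool from outside, world axes, zero at the start; "ft_torque": the same for the moment, N m; "width": finger opening in m; "grasp_force": force on a finger pad.
Only numpy, scipy, OpenCV 4.12 (cv2) and the standard library are available. Lean on these libraries where they do the work, as an engineer would, in place of code of your own. Each camera call takes 0.05 s, during which the arm holds its last target. There are 200 camera calls.

### The job

Close up the demonstration corner of the key shop: first turn the light pad's dimmer knob anticlockwise right down to its stop, then slide the blue case's lid fully open, lay the clear green-tinted acrylic padlock flat inside and slide the lid fully shut. The clear padlock cracks easily: hold it with the lightest grip your gripper offers, keep it level, and set it down softly without knocking or dropping it. Leave the brass padlock and everything else where they are.

Things in the scene. Friction and masses are not known exactly. Their poses are not given: they have to be found in the camera images.
- pad: Fixed light pad, a grey plate 160 (x) x 360 (y) x 12 mm with a white glowing panel on its +y two thirds whose top is 14 mm above the table; the knob stands at its -y end. Origin under its centre, at table height.
- dimmer (a joint): Dimmer knob of the light pad, in rad: 0 = the anticlockwise end stop (off), up to 2.8 clockwise seen from above. Friction only, it stays where left.
- dimmer_grip (a point): On the axis of the dimmer knob, at gripping height (49 mm above the table). The knob is black: a disc 60 mm across with an upright grip bar 57 mm long (point x), 14 mm wide (point y), its top 7 mm above this point and 32 mm high. The point turns with the knob: seen from above the bar turns anticlockwise as the joint value falls. A white mark lies on the bar's -x half.
- clear_lock: The fragile one: clear, green-tinted acrylic cutaway padlock lying flat on the light pad, brass, copper and red works visible inside. Block 64 (x) x 52 (y) x 28 (z) mm; steel shackle, 44 mm wide, 10 mm bar, stands out to 70 mm from the origin along +x. Origin in the centre of the block's underside, z up. About 0.28 kg.
- brass_lock: Solid brass padlock of the same shape and size as the clear one, also on the light pad, to be left alone; origin and axes as for the clear one.
- case: Fixed blue storage case 180 (x) x 310 (y) x 55 mm. Its +y half is an open-topped, grey-lined compartment under the sliding lid; its -y half is closed by a solid deck that the lid slides over. Origin under its centre, at table height.
- case_in (a point): Centre of the compartment's inner floor, 8 mm above the table, axes as the case. The compartment is 168 (x) x 154 (y) mm inside (from -77 to +77 mm in y) and 47 mm deep to the rim.
- lid (a joint): Position of the case's lid in m: 0 = fully shut over the compartment, 0.145 = fully open, slid toward the case's -y, over the deck. Friction only.
- lid_grip (a point): Gripping point of the lid: in the upright black bar at the middle of the glass lid (78 mm above the table). Bar 70 mm long (x), 14 mm thick (y), from 17 mm below to 13 mm above this point; the lid's glass top lies 17 mm below this point. Slides with the lid along the case's y.
- screwdriver: Screwdriver with a red handle lying on the table, 200 mm long; bystander; origin under its middle, x along its length.
- brush: Chip brush with a wooden handle lying on the table, 200 mm long; bystander; origin under its middle.
- water: Clear water bottle, red cap and label, 66 mm across, 200 mm tall; bystander; origin under its centre.
- oil_can: Yellow and blue spray-oil can, 56 mm across, 150 mm tall; bystander; origin under its centre.
- mug: White mug, 76 mm across, 90 mm tall; bystander; origin under its centre.
- key_box: Red box of key blanks, 70 x 130 x 60 mm; bystander; origin under its centre.
There are look-alikes about, which are no part of the job. What is meant by the clear_lock is not black or pink, and is the larger of those in its own colour.

How it is judged:
By the outcome, as a careful person would: the job done as asked, in the order asked, and still so for the second after the job is handed in, with the robot touching nothing.
It also fails if it takes over 72 s, if anything falls off the work surface, if the arm or the gripper's body presses on something with over 40 N, if the wrist force passes 120 N, or if a joint passes its speed limit or range.

## Working session

There is one attempt and no reset: what is moved stays moved. The work goes in short steps, Python scripts to look and compute and a tool call to move; the robot and the scene stay as the last step left them, time stands still between calls to the robot, and variables do not carry over. Pictures are saved under pics/ and viewed, at most 10 in all, crops included, and the job is handed in when it is done.

Besides the shell and the picture viewer there is one more tool, called after "Request:" as name(argument=value, ...), one argument or row to a line, values as JSON. apply_moves: Moves the arm, as the interface text tells. Its arguments: {"type":"object","properties":{"steps":{"type":"array"},"newtons":{"type":"number"}},"required":["steps"]}

```bash
mkdir -p pics
cat > h.py <<'E'
import numpy as np, cv2
from scipy.spatial.transform import Rotation as R
from bench import ctrl, get_image, finder
def cam(n):
    d=get_image(n); return d
def rot(d):
    a=np.array(d["attitude"],float)
    return a if a.shape==(3,3) else R.from_quat(a).as_matrix()
def pix2w(d,u,v,z):
    K=np.array([[d["fx"],0,d["cx"]],[0,d["fy"],d["cy"]],[0,0,1.]])
    p=cv2.undistortPoints(np.array([[[u,v]]],float),K,np.array([d["k1"],0,0,0.]))[0,0]
    r=rot(d)@np.array([p[0],p[1],1]); c=np.array(d["xyz"])
    return c+r*(z-c[2])/r[2]
def w2pix(d,X):
    X=np.atleast_2d(np.array(X,float)); q=(X-np.array(d["xyz"]))@rot(d)
    s=q[:,:2]/q[:,2:]; s=s*(1+d["k1"]*(s**2).sum(1,keepdims=True))
    return s*[d["fx"],d["fy"]]+[d["cx"],d["cy"]]
E
python3 - <<'E'
from h import *
for n in("top","side"):
    d=cam(n); cv2.imwrite(f"pics/{n}0.png",d["img"]); print(n,{k:v for k,v in d.items() if k!="img"})
    for q,z in [("pad",0),("dimmer_grip",.049),("clear_lock",.014),("brass_lock",.014),("case",0),("case_in",.008),("lid_grip",.078)]:
        for r in finder.tip_of(n,q)[:4]:
            u,v=np.array(r["xy"])*[560,420]; print(q,round(r["score"],2),int(u),int(v),pix2w(d,u,v,z).round(3)[:2])
print(ctrl.read_state())
E
```

```text
top {'fx': 513.4467785479638, 'fy': 513.4467785479638, 'cx': 276.38943894161963, 'cy': 208.2257170485297, 'k1': 0.042420487473186594, 'xyz': array([0.45882415, 0.01662751, 1.7068866 ]), 'attitude': array([-0.70635658,  0.70738696, -0.02344913,  0.01068695])}
pad 0.89 338 210 [ 0.533 -0.221]
pad 0.53 180 198 [0.574 0.305]
dimmer_grip 0.54 376 214 [ 0.519 -0.338]
clear_lock 0.94 298 208 [ 0.541 -0.089]
clear_lock 0.83 389 268 [ 0.341 -0.387]
clear_lock 0.73 295 266 [ 0.349 -0.077]
clear_lock 0.57 339 281 [ 0.3  -0.22]
brass_lock 0.65 336 213 [ 0.521 -0.214]
case 0.92 200 202 [0.559 0.238]
case 0.54 336 207 [ 0.545 -0.215]
case_in 0.48 223 271 [0.334 0.159]
lid_grip 0.92 177 198 [0.568 0.299]
side {'fx': 446.4048190993119, 'fy': 446.4048190993119, 'cx': 274.4906993549199, 'cy': 217.27483924898067, 'k1': 0.015587075802898774, 'xyz': array([-0.02431071, -0.874852  ,  1.1224913 ]), 'attitude': array([ 0.88645159, -0.2599764 ,  0.1138001 , -0.36560278])}
pad 0.84 307 276 [ 0.543 -0.216]
dimmer_grip 0.79 326 299 [ 0.516 -0.341]
clear_lock 0.89 238 310 [ 0.294 -0.217]
clear_lock 0.84 287 246 
[... 240 characters left out ...]
'time': 0.8, 'joints': array([-1.24858634,  0.43446146,  0.02500006,  1.57319822, -0.01161909,
        1.13404517, -0.07510289]), 'dq': array([ 0.00092239, -0.00028561, -0.00118509,  0.00033397,  0.00093486,
       -0.0011369 , -0.00021468]), 'effort': array([ 1.09659239e-03, -6.67619348e+01,  9.84314829e-01, -3.14795280e+01,
       -6.06607622e-02,  3.27985338e-02,  4.58607735e-05]), 'position': array([0.25761127, 0.56943818, 0.22786648]), 'tool_rot': array([ 2.10858318e-01,  9.77516634e-01,  1.67594784e-05, -8.93573910e-07]), 'force': array([-0.58771894, -0.73085785,  0.25055341]), 'ft_torque': array([-0.01792582, -0.0378821 ,  0.03428107]), 'grasp_force': 0.0, 'width': 0.0916635004407663}
```

View pics/top0.png

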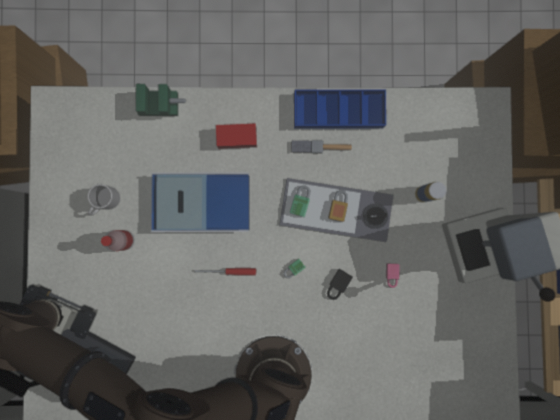

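View pics/side0.png

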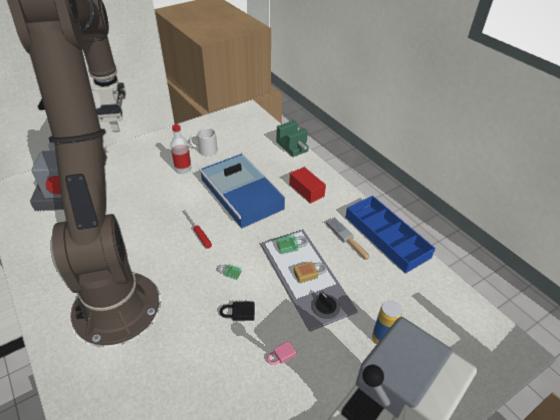

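The top view shows the clear green lock on the pad at (299,205) with its shackle pointing up (+x). The brass lock is at (338,208), the knob at (375,215), and the case at (200,202) with its lid bar at (181,201). The small green lock at (294,267) is a look-alike.

```bash
cat > m.py <<'E'
from h import *
def rect(d,m,z):
    cs,_=cv2.findContours(m.astype(np.uint8),0,cv2.CHAIN_APPROX_NONE); c=max(cs,key=cv2.contourArea)[:,0]
    P=np.array([pix2w(d,u,v,z)[:2] for u,v in c]); (cx,cy),(w,h),a=cv2.minAreaRect((P*1000).astype(np.float32))
    return P,(round(cx),round(cy),round(w),round(h),round(a,1))
E
python3 - <<'E'
from m import *
crops=[]
for n in("top","side"):
    d=cam(n)
    for q,z in [("pad",.012),("case",.055),("clear_lock",.028),("brass_lock",.028),("dimmer",.056),("lid_grip",.091),("lid",.061)]:
        for r in finder.cut_out(n,q)[:2]:
            print(n,q,round(r["score"],2),(np.array(r["xy"])*[560,420]).round(),r["pixels"].sum(),rect(d,r["pixels"],z)[1])
    for (x,y) in ([(320,208),(200,202)] if n=="top" else [(305,275),(242,187)]):
        w,h=(65,49); c=d["img"][y-h:y+h,x-w:x+w]; crops.append(cv2.resize(c,(400,300),interpolation=cv2.INTER_CUBIC))
cv2.imwrite("pics/c1.png",np.vstack([np.hstack(crops[:2]),np.hstack(crops[2:])]))
E
```

```text
top pad 0.82 [347. 213.] 4293 (536, -211, 360, 163, 81.6)
top pad 0.15 [337. 209.] 372 (549, -220, 52, 101, 78.2)
top case 0.83 [199. 202.] 5663 (559, 232, 187, 308, 0.0)
top case 0.46 [118. 238.] 588 (436, 494, 101, 67, 89.8)
top clear_lock 0.74 [336. 285.] 384 (290, -214, 53, 98, 60.7)
top clear_lock 0.66 [393. 270.] 233 (320, -390, 39, 75, 89.2)
top dimmer 0.54 [381. 219.] 263 (514, -334, 57, 55, 44.6)
top lid_grip 0.95 [177. 200.] 2782 (557, 285, 176, 159, 0.2)
top lid 0.64 [182. 204.] 2739 (559, 292, 173, 159, 0.1)
side pad 0.61 [314. 291.] 3860 (533, -217, 362, 164, 80.6)
side case 0.9 [244. 190.] 3645 (549, 206, 357, 212, 89.9)
side case 0.56 [234. 174.] 1360 (562, 292, 180, 170, 0.2)
side clear_lock 0.85 [292. 245.] 398 (566, -95, 72, 100, 73.6)
side clear_lock 0.74 [285. 350.] 379 (318, -400, 47, 80, 86.0)
side brass_lock 0.93 [309. 268.] 484 (548, -217, 70, 104, 80.2)
side dimmer 0.76 [325. 302.] 299 (502, -354, 64, 54, 34.0)
side lid_grip 0.58 [233. 172.] 1414 (542, 256, 169, 179, 88.4)
side lid 0.56 [235. 174.] 1321 (559, 288, 161, 178, 89.9)
```

View pics/c1.png

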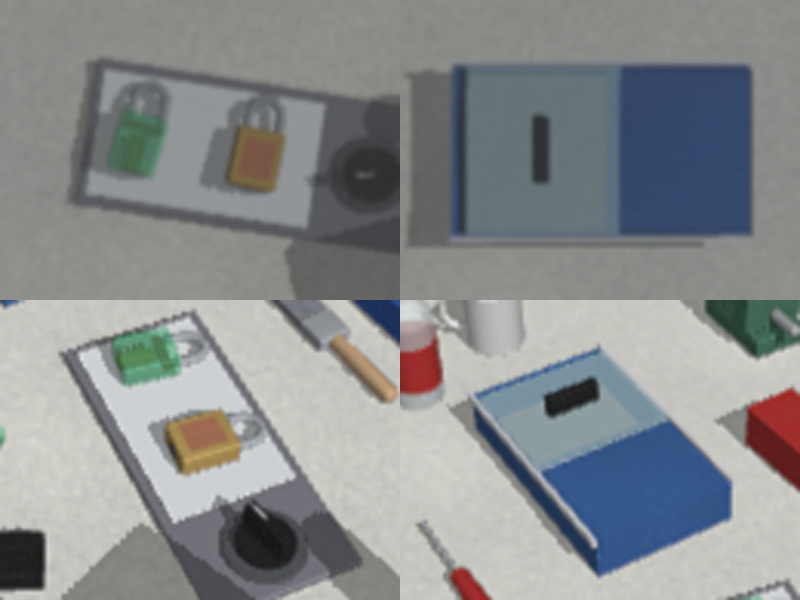

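The crops show the clear lock's yaw is about the pad's, with the shackle toward +x. The lid is nearly shut, and the knob's white mark runs roughly along world y at about pixel (374,216). Next I'll fit poses by silhouette in both views and zoom in on the knob.

```bash
cat > fit.py <<'E'
from m import *
from scipy.optimize import minimize
def box(x0,x1,y0,y1,z0,z1): return np.array([[x,y,z] for x in(x0,x1) for y in(y0,y1) for z in(z0,z1)])
def place(P,x,y,a): return np.c_[P[:,:2]@np.array([[np.cos(a),np.sin(a)],[-np.sin(a),np.cos(a)]])+[x,y],P[:,2]]
def sil(d,P,s=4):
    h=cv2.convexHull((w2pix(d,P)*s+s/2).round().astype(np.int32)); m=np.zeros((420*s,560*s),np.uint8); cv2.fillConvexPoly(m,h,1); return m
def fit(ds,ms,P,p0,st=(.01,.01,.1)):
    M=[cv2.resize(m.astype(np.uint8),None,fx=4,fy=4,interpolation=0)>0 for m in ms]
    def c(p):
        t=0
        for d,m in zip(ds,M):
            s=sil(d,place(P,*p))>0; t-=(s&m).sum()/max((s|m).sum(),1)
        return t/len(ds)
    sx=np.vstack([p0]+[np.array(p0)+np.eye(3)[i]*st[i] for i in range(3)])
    r=minimize(c,p0,method="Nelder-Mead",options=dict(initial_simplex=sx,xatol=1e-4,fatol=1e-4)); return r.x.round(4),round(-r.fun,3)
def hsv(d,lo,hi,c,r):
    m=cv2.inRange(cv2.cvtColor(d["img"],cv2.COLOR_BGR2HSV),lo,hi)>0
    k=np.zeros_like(m); x,y=map(int,c); k[max(y-r,0):y+r,x-r:x+r]=1; return m&k
LOCK=box(-.032,.032,-.026,.026,.014,.042)
E
python3 - <<'E'
from fit import *
t,s=cam("top"),cam("side"); ds=[t,s]
def both(name,lo,hi,X,r,P,p0):
    ms=[hsv(d,lo,hi,w2pix(d,X)[0],r) for d in ds]; print(name,[m.sum() for m in ms],fit(ds,ms,P,p0),[fit([d],[m],P,p0) for d,m in zip(ds,ms)])
both("clear",(45,70,40),(85,255,255),[.55,-.09,.03],22,LOCK,(.545,-.09,-.14))
both("brass",(8,90,40),(30,255,255),[.53,-.21,.03],22,LOCK,(.53,-.21,-.14))
both("bar",(0,0,0),(180,255,62),[.56,.28,.08],18,box(-.035,.035,-.007,.007,.061,.091),(.56,.28,0))
both("caseblue",(85,35,30),(125,255,255),[.56,.225,.03],80,box(-.09,.09,-.155,.155,0,.055),(.56,.225,0))
o=[]
for d in ds:
    x,y=w2pix(d,[.517,-.338,.045])[0].round().astype(int); c=d["img"][y-15:y+15,x-20:x+20].astype(float)
    print((x,y)); c=np.clip((c/c.max())**.5*255,0,255).astype(np.uint8); o.append(cv2.resize(c,(400,300),interpolation=0))
cv2.imwrite("pics/k1.png",np.hstack(o))
E
```

```text
clear [np.int64(244), np.int64(293)] (array([ 0.5493, -0.0888, -0.4207]), np.float64(0.764)) [(array([ 0.5502, -0.0882, -0.1924]), np.float64(0.735)), (array([ 0.5522, -0.0844, -0.3204]), np.float64(0.79))]
brass [np.int64(257), np.int64(345)] (array([ 0.5328, -0.2122, -0.1512]), np.float64(0.775)) [(array([ 0.5313, -0.2134, -0.1632]), np.float64(0.746)), (array([ 0.5327, -0.212 , -0.1456]), np.float64(0.807))]
bar [np.int64(82), np.int64(111)] (array([0.559 , 0.2911, 0.0183]), np.float64(0.622)) [(array([ 0.5593,  0.2919, -0.0334]), np.float64(0.579)), (array([ 0.5589,  0.2934, -0.0098]), np.float64(0.665))]
caseblue [np.int64(4595), np.int64(2856)] (array([0.561 , 0.2341, 0.001 ]), np.float64(0.801)) [(array([0.561 , 0.2343, 0.0016]), np.float64(0.826)), (array([0.5609, 0.2331, 0.0037]), np.float64(0.778))]
(np.int64(376), np.int64(215))
(np.int64(326), np.int64(299))
```

View pics/k1.png

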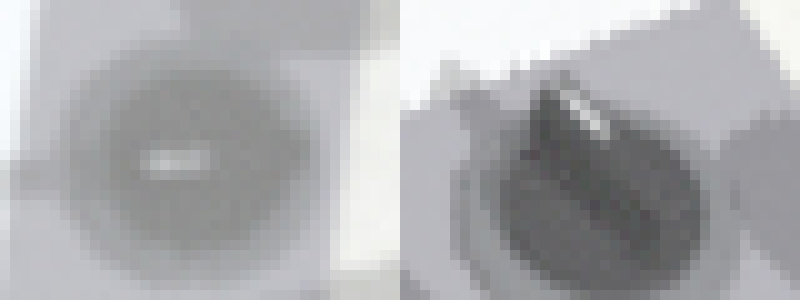

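The knob bar lies along world y with the mark on its +y half. I'll move toward the knob and turn the wrist on the way.

Request:
apply_moves(
  steps=[
    [0.3,-1,1,-0.66,91],
    [0.3,-1,1,-0.66,91],
    [0.7,-1,0,-0.66,91],
    [0.7,-1,0,-0.66,91],
    [0.7,-1,0,-0.66,91],
    [0.7,-1,0,-0.66,91],
    [0.7,-1,0,-0.66,91],
    [0.7,-1,0,-0.66,91],
    [0.7,-1,0,-0.66,91],
    [0.7,-1,0,-0.66,91],
  ],
)

```text
time: 2.95
position: [0.5064, 0.1682, 0.3081]
tool_rot: [0.71, 0.704, 0.0, 0.0]
force: [1.0, 0.4, -0.1]
width: 0.0912
grasp_force: 0.0
```

Run:
```python
from fit import *
t,s=cam("top"),cam("side"); ds=[t,s]
for lo in [(40,30,30),(40,45,30),(45,55,30)]:
    ms=[hsv(d,lo,(90,255,255),w2pix(d,[.55,-.09,.03])[0],20) for d in ds]
    print("clear",[m.sum() for m in ms],fit(ds,ms,LOCK,(.548,-.089,-.18)),[fit([d],[m],LOCK,(.548,-.089,-.18)) for d,m in zip(ds,ms)])
for u,v in [(370.5,216),(377,215.7)]: print("mark",pix2w(t,u,v,.056)[:2])
for u,v in [(306+15.8,284+9),(306+20.5,284+13)]: print("mark side",pix2w(s,u,v,.056)[:2])
# disc
th=np.linspace(0,2*np.pi,40); C=np.vstack([np.c_[.03*np.cos(th),.03*np.sin(th),0*th+z] for z in(.014,.024)]); C=np.vstack([C,box(-.007,.007,-.0285,.0285,.024,.056)])
for hi in (45,55,65):
    ms=[hsv(d,(0,0,0),(180,255,hi),w2pix(d,[.517,-.338,.04])[0],18) for d in ds]
    print([m.sum() for m in ms],fit(ds,ms,C,(.517,-.338,0.)),[fit([d],[m],C,(.517,-.338,0.)) for d,m in zip(ds,ms)])
st=ctrl.read_state(); print(st["time"],st["position"],st["tool_rot"],st["joints"].round(2))
```

```text
clear [np.int64(322), np.int64(338)] (array([ 0.5497, -0.0886, -0.3134]), np.float64(0.919)) [(array([ 0.55  , -0.0887, -0.2944]), np.float64(0.94)), (array([ 0.5498, -0.0877, -0.3115]), np.float64(0.906))]
clear [np.int64(299), np.int64(329)] (array([ 0.5497, -0.088 , -0.3017]), np.float64(0.888)) [(array([ 0.5504, -0.0885, -0.3137]), np.float64(0.904)), (array([ 0.5513, -0.0856, -0.3478]), np.float64(0.884))]
clear [np.int64(281), np.int64(313)] (array([ 0.551 , -0.0877, -0.3167]), np.float64(0.843)) [(array([ 0.5507, -0.0898, -0.2589]), np.float64(0.844)), (array([ 0.5521, -0.085 , -0.2617]), np.float64(0.835))]
mark [ 0.51318171 -0.31660079]
mark [ 0.51412706 -0.33757501]
mark side [ 0.5140384  -0.31917444]
mark side [ 0.51700347 -0.33750255]
[np.int64(0), np.int64(285)] (array([ 0.519 , -0.3366,  0.4375]), np.float64(0.392)) [(array([ 0.517, -0.338,  0.   ]), np.float64(-0.0)), (array([ 0.519 , -0.3366,  0.4375]), np.float64(0.784))]
[np.int64(182), np.int64(302)] (array([ 0.5178, -0.3373,  0.3082]), np.float64(0.721)) [(array([ 0.5162, -0.3382,  0.0228]), np.float64(0.625)), (array([ 0.5162, -0.3383,  0.5027]), np.float64(0.826))]
[np.int64(295), np.int64(335)] (array([ 0.5158, -0.3381,  0.1372]), np.float64(0.842)) [(array([ 0.5157, -0.3379,  0.0771]), np.float64(0.862)), (array([ 0.517 , -0.338 ,  0.4309]), np.float64(0.851))]
3.05 [0.50830602 0.16365077 0.30827935] [7.13142675e-01 7.01017269e-01 4.12743972e-06 1.52099289e-03] [-0.77  0.23  0.45  1.7  -0.1   1.24 -0.32]
```

Request:
apply_moves(
  steps=[
    [0.1,-1,0,0.05,91],
    [0.1,-1,0,0.05,91],
    [0,-1,0,0.05,91],
    [0,-1,0,0.05,91],
    [0,-1,0,0.05,91],
    [0,-1,0,0.05,91],
    [0,-1,0,0.05,91],
    [0,-1,0,0.05,91],
    [0,-1,0,0.05,91],
    [0,-1,0,0.05,91],
  ],
)

```text
time: 4.3
position: [0.5138, -0.231, 0.3079]
tool_rot: [0.677, 0.736, 0.0, -0.0]
force: [-0.8, -1.0, 0.0]
width: 0.0909
grasp_force: 0.0
```

Request:
apply_moves(
  steps=[
    [0,-1,-0.5,0,60],
    [0,-1,-0.8,0,60],
    [0,-0.5,-0.8,0,60],
    [0,-0.15,-0.8,0,60],
    [0,0,-0.8,0,60],
    [0,0,-0.6,0,60],
    [0,0,-0.4,0,60],
    [0,0,0,0,60],
    [0,0,0,0,60],
    [0,0,0,0,60],
  ],
)

```text
time: 5.55
position: [0.5142, -0.3369, 0.1209]
tool_rot: [0.678, 0.735, 0.0, 0.001]
force: [-0.4, 0.4, 0.3]
width: 0.06
grasp_force: 0.0
```

Run:
```python
from fit import *
st=ctrl.read_state(); print(st["time"],st["position"],st["tool_rot"],st["joints"].round(2),st["width"],st["ft_torque"])
```

```text
5.55 [ 0.51417623 -0.33689343  0.12090027] [6.77779156e-01 7.35265002e-01 2.90096475e-04 8.41794261e-04] [ 0.11  0.57  0.57  1.76 -0.38  0.93  0.92] 0.05999691701423046 [-0.11249353  0.13462531 -0.03466476]
```

Request:
apply_moves(
  newtons=25,
  steps=[
    [0.03,-0.03,-0.5,0.1,60],
    [0,0,-0.5,0,60],
    [0,0,-0.4,0,60],
    [0,0,-0.3,0,60],
    [0,0,0,0,60],
    [0,0,0,0,10],
    [0,0,0,0,10],
    [0,0,0,0,10],
    [0,0,0,0,10],
    [0,0,0,0,10],
  ],
)

```text
time: 6.8
position: [0.5155, -0.3377, 0.0521]
tool_rot: [0.671, 0.741, 0.0, 0.001]
force: [12.4, 1.9, -3.2]
width: 0.0145
grasp_force: 6.4
```

```bash
cat > st.py <<'E'
from fit import *
st=ctrl.read_state(); q=st["tool_rot"]; print(st["time"],st["position"],"yaw",np.degrees(np.arctan2(q[1]**2-q[0]**2,2*q[0]*q[1])).round(2),st["joints"].round(2),"w",st["width"],st["grasp_force"],"F",st["force"].round(1),st["ft_torque"].round(2))
E
python3 st.py
```

```text
6.8 [ 0.51554781 -0.33773716  0.05210703] yaw 5.66 [ 0.15  0.65  0.52  1.8  -0.43  0.8   0.98] w 0.014529517075377828 6.389632523059845 F [12.4  1.9 -3.2] [ 0.33 -2.77 -0.02]
```

Request:
apply_moves(
  steps=[
    [0.03,0,0,0,10],
    [0,0,0,0.4,10],
    [0,0,0,0.5,10],
    [0,0,0,0.5,10],
    [0,0,0,0.5,10],
    [0,0,0,0.5,10],
    [0,0,0,0.5,10],
    [0,0,0,0.5,10],
    [0,0,0,0.5,10],
    [0,0,0,0.1,10],
  ],
)

```text
time: 8.05
position: [0.5158, -0.338, 0.052]
tool_rot: [0.377, 0.926, 0.0, -0.0]
force: [-0.9, 0.3, 4.0]
width: 0.0135
grasp_force: 25.0
```

```bash
python3 st.py
```

```text
8.05 [ 0.51576272 -0.33796755  0.05203445] yaw 45.66 [ 0.28  0.62  0.32  1.79 -0.27  0.77  1.53] w 0.01349471707075696 24.994415044784546 F [-0.9  0.3  4. ] [ 0.03  0.28 -0.05]
```

Request:
apply_moves(
  steps=[
    [0,0,0,0.4,10],
    [0,0,0,0.4,10],
    [0,0,0,0.4,10],
    [0,0,0,0.4,10],
    [0,0,0,0.4,10],
    [0,0,0,0.4,10],
    [0,0,0,0.4,10],
    [0,0,0,0.3,10],
    [0,0,0,0.1,10],
    [0,0,0,0,10],
  ],
)

```text
time: 9.3
position: [0.5156, -0.3384, 0.052]
tool_rot: [0.108, 0.994, -0.0, -0.0]
force: [-3.8, -1.7, 6.1]
width: 0.0134
grasp_force: 25.0
```

```bash
python3 st.py
```

```text
9.3 [ 0.51560603 -0.33835849  0.05199207] yaw 77.55 [ 0.38  0.61  0.17  1.78 -0.14  0.76  1.97] w 0.013421658875162095 24.99411106109619 F [-3.8 -1.7  6.1] [-0.49  0.63 -0.01]
```

Request:
apply_moves(
  steps=[
    [0,0,0,0.3,10],
    [0,0,0,0.3,10],
    [0,0,0,0.3,10],
    [0,0,0,0.3,10],
    [0,0,0,0.3,10],
    [0,0,0,0.3,10],
    [0,0,0,0.3,10],
    [0,0,0,0,10],
    [0,0,0,0,10],
    [0,0,0,0,10],
  ],
)

```text
time: 10.55
position: [0.5161, -0.3383, 0.0519]
tool_rot: [-0.075, 0.997, -0.0, 0.0]
force: [-0.6, -4.4, 1.2]
width: 0.017
grasp_force: 32.0
```

```bash
python3 st.py
```

```text
10.55 [ 0.51605461 -0.33830786  0.05188086] yaw 98.57 [ 0.45  0.61  0.07  1.77 -0.06  0.76  2.26] w 0.016965635526093415 32.00889839907177 F [-0.6 -4.4  1.2] [-0.89  0.05 -0.81]
```

Finger opening and torque show the knob has hit its stop. I'll open the fingers, lift, and head for the lid, checking the knob on the way.

Request:
apply_moves(
  steps=[
    [0,0,0,0,60],
    [0,0,0,0,60],
    [0,0,0.2,0,60],
    [0,0,0.6,0,60],
    [0,0,1,0,60],
    [0,0.3,1,-0.2,60],
    [0.2,0.8,0.5,-0.2,60],
    [0.2,1,0,-0.2,60],
    [0.2,1,0,-0.2,60],
    [0.2,1,0,-0.06,60],
  ],
)

```text
time: 11.8
position: [0.5483, -0.1719, 0.1845]
tool_rot: [-0.001, 1.0, 0.0, 0.0]
force: [-0.1, 0.3, -0.5]
width: 0.06
grasp_force: 0.0
```

Request:
apply_moves(
  steps=[
    [0.1,1,0,0,60],
    [0.1,1,0,0,60],
    [0.1,1,0,0,60],
    [0.1,1,0,0,60],
    [0,1,0,0,60],
    [0,1,0,0,60],
    [0,1,0,0,60],
    [0,1,0,0,60],
    [0,1,0,0,60],
    [0,1,0,0,60],
  ],
)

```text
time: 13.05
position: [0.5637, 0.228, 0.1845]
tool_rot: [-0.001, 1.0, 0.0, 0.0]
force: [0.3, 0.6, 0.4]
width: 0.0601
grasp_force: 0.0
```

```bash
python3 st.py
python3 - <<'E'
from fit import *
o=[]
for n in("top","side"):
    d=cam(n)
    x,y=w2pix(d,[.517,-.338,.045])[0].round().astype(int); c=d["img"][y-15:y+15,x-20:x+20].astype(float)
    print((x,y)); c=np.clip((c/c.max())**.5*255,0,255).astype(np.uint8); o.append(cv2.resize(c,(400,300),interpolation=0))
cv2.imwrite("pics/k2.png",np.hstack(o))
E
```

```text
13.05 [0.56367959 0.2280226  0.18447936] yaw 90.1 [-0.46  0.45 -0.02  1.67  0.01  1.03  1.09] w 0.0601294154442472 0.0 F [0.3 0.6 0.4] [ 0.03 -0.02 -0.05]
(np.int64(376), np.int64(215))
(np.int64(326), np.int64(299))
```

View pics/k2.png

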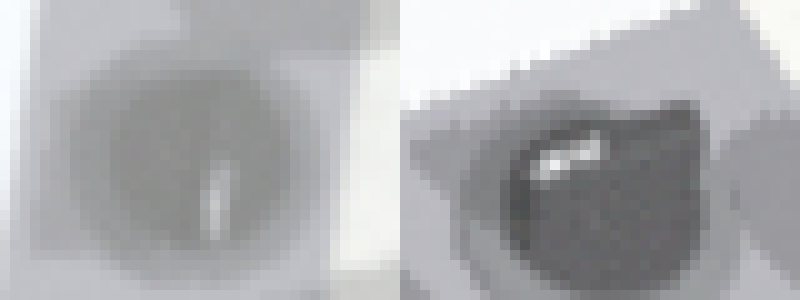

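The white mark now points toward -x, aligned with the pad's own x axis within measurement error, which fits the zero stop. Next is the lid bar.

Request:
apply_moves(
  newtons=20,
  steps=[
    [-0.1,0.9,-0.2,0,60],
    [0,0.5,-0.5,0,60],
    [0,0.18,-0.6,0,60],
    [0,0,-0.5,0,60],
    [0,0,-0.4,0,60],
    [0,0,-0.23,0,60],
    [0,0,0,0,60],
    [0,0,0,0,10],
    [0,0,0,0,10],
    [0,0,0,0,10],
  ],
)

```text
time: 14.4
position: [0.5602, 0.2896, 0.0871]
tool_rot: [-0.001, 1.0, 0.0, 0.0]
force: [0.4, -0.6, 0.8]
width: 0.0348
grasp_force: 0.0
```

Request:
apply_moves(
  steps=[
    [0,0,0,0,10],
    [0,0,0,0,10],
    [0,-0.1,0,0,10],
    [0,-0.2,0,0,10],
    [0,-0.3,0,0,10],
    [0,-0.4,0,0,10],
    [0,-0.4,0,0,10],
    [0,-0.4,0,0,10],
    [0,-0.4,0,0,10],
    [0,-0.3,0,0,10],
  ],
)

```text
time: 15.65
position: [0.5601, 0.1881, 0.0868]
tool_rot: [-0.0, 1.0, -0.0, 0.0]
force: [-0.6, 2.0, 4.0]
width: 0.0135
grasp_force: 20.0
```

```bash
python3 st.py
```

```text
15.65 [0.56007897 0.18805364 0.08678634] yaw 90.02 [-0.39  0.53 -0.03  1.81  0.02  0.8   1.14] w 0.01353641133611943 20.000682771205902 F [-0.6  2.   4. ] [0.44 0.01 0.01]
```

Request:
apply_moves(
  steps=[
    [0,-0.2,0,0,10],
    [0,-0.15,0,0,10],
    [0,-0.1,0,0,10],
    [0,-0.1,0,0,10],
    [0,-0.1,0,0,10],
    [0,-0.05,0,0,10],
    [0,-0.05,0,0,10],
    [0,-0.05,0,0,10],
    [0,0,0,0,10],
    [0,0,0,0,10],
  ],
)

```text
time: 16.9
position: [0.5601, 0.1643, 0.0868]
tool_rot: [-0.003, 1.0, 0.004, 0.001]
force: [0.5, 19.5, -2.2]
width: 0.0136
grasp_force: 20.0
```

```bash
python3 st.py
```

```text
16.9 [0.56008934 0.16426979 0.0868333 ] yaw 90.35 [-0.35  0.52 -0.04  1.83  0.02  0.79  1.19] w 0.013607049046251962 20.019058138132095 F [ 0.5 19.5 -2.2] [ 4.31 -0.23 -0.02]
```

The lid is at its open stop (19 N, stalled). Now the clear lock.

Request:
apply_moves(
  steps=[
    [0,0,0,0,60],
    [0,0,0,0,60],
    [0,0,0.4,0,80],
    [0,-0.2,1,-0.2,85],
    [0,-0.6,0.8,-0.3,85],
    [0,-1,0.3,-0.3,85],
    [0,-1,0,-0.3,85],
    [-0.1,-1,0,-0.3,85],
    [-0.1,-1,0,-0.25,85],
    [-0.05,-0.8,0,-0.1,85],
  ],
)

```text
time: 18.15
position: [0.5493, -0.0692, 0.1876]
tool_rot: [0.153, 0.988, -0.0, 0.0]
force: [1.3, 0.4, 0.5]
width: 0.0852
grasp_force: 0.0
```

Request:
apply_moves(
  newtons=3,
  steps=[
    [0,-0.4,0,0,85],
    [0,-0.1,-0.3,0,85],
    [0,0,-0.4,0,85],
    [0,0,-0.3,0,85],
    [0,0,0,0,85],
    [0,0,0,0,85],
    [0,0,0,0,85],
    [0,0,0,0,85],
    [0,0,0,0,85],
    [0,0,0,0,85],
  ],
)

```text
time: 19.4
position: [0.55, -0.0866, 0.1467]
tool_rot: [0.152, 0.988, 0.0, 0.0]
force: [0.1, 1.0, 0.3]
width: 0.085
grasp_force: 0.0
```

```bash
python3 st.py
python3 - <<'E'
from fit import *
t,s=cam("top"),cam("side"); ds=[t,s]
ms=[hsv(d,(40,30,30),(90,255,255),w2pix(d,[.55,-.09,.03])[0],20) for d in ds]
print("clear",[m.sum() for m in ms])
bl=[hsv(d,(0,0,0),(180,255,62),w2pix(d,[.56,.165,.08])[0],18) for d in ds]
print("bar",[m.sum() for m in bl],fit(ds,bl,box(-.035,.035,-.007,.007,.061,.091),(.56,.165,0)))
x,y=w2pix(s,[.55,-.09,.06])[0].astype(int)
cv2.imwrite("pics/l1.png",cv2.resize(s["img"][y-50:y+50,x-65:x+65],(780,600),interpolation=2))
E
```

```text
19.4 [ 0.55003539 -0.08658363  0.14671857] yaw 72.55 [-0.02  0.41  0.1   1.85 -0.05  0.89  1.38] w 0.08503839255131683 0.0 F [0.1 1.  0.3] [ 0.02  0.04 -0.02]
clear [np.int64(0), np.int64(339)]
bar [np.int64(59), np.int64(114)] (array([0.5604, 0.1626, 0.1079]), np.float64(0.572))
```

View pics/l1.png

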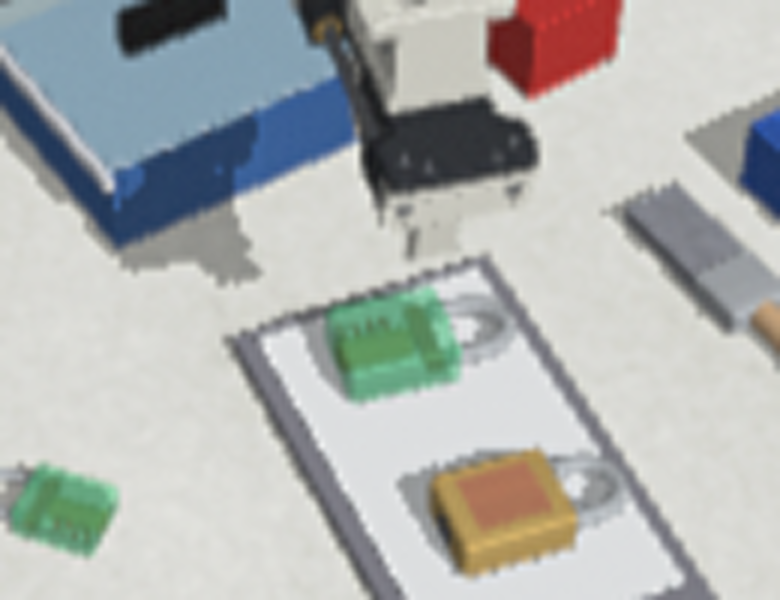

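The side view shows the clear lock untouched at crop (395,345), the gripper above it and the lid open. Descending.

Request:
apply_moves(
  newtons=3,
  steps=[
    [0,-0.05,-0.5,0,85],
    [0,0,-0.6,0,85],
    [0,0,-0.6,0,85],
    [0,0,-0.5,0,85],
    [0,0,-0.3,0,85],
    [0,0,-0.16,0,85],
    [0,0,0,0,85],
    [0,0,0,0,70],
    [0,0,0,0,64],
    [0,0,0,0,60],
  ],
)

```text
time: 20.75
position: [0.5502, -0.0886, 0.0406]
tool_rot: [0.152, 0.988, 0.0, 0.0]
force: [0.8, -0.5, 0.2]
width: 0.0616
grasp_force: 0.0
```

Request:
apply_moves(
  newtons=3,
  steps=[
    [0,0,0,0,58],
    [0,0,0,0,57],
    [0,0,0,0,56],
    [0,0,0,0,55],
    [0,0,0,0,54],
    [0,0,0,0,53],
    [0,0,0,0,52],
    [0,0,0,0,50],
    [0,0,0,0,46],
    [0,0,0,0,42],
  ],
)

```text
time: 22.0
position: [0.55, -0.0886, 0.0402]
tool_rot: [0.152, 0.988, 0.0, 0.0]
force: [0.8, 1.3, -0.0]
width: 0.052
grasp_force: 3.0
```

```bash
python3 st.py
```

```text
22.0 [ 0.55000386 -0.08855833  0.04024322] yaw 72.56 [ 0.    0.55  0.08  1.93 -0.07  0.66  1.4 ] w 0.05200892379634903 2.9963768273591995 F [ 0.8  1.3 -0. ] [ 0.37 -0.14 -0.02]
```

Held at 52 mm with 3 N. Lifting slowly.

Request:
apply_moves(
  steps=[
    [0,0,0.02,0,40],
    [0,0,0.05,0,40],
    [0,0,0.08,0,40],
    [0,0,0.12,0,40],
    [0,0,0.15,0,40],
    [0,0,0.15,0,40],
    [0,0,0.12,0,40],
    [0,0,0.08,0,40],
    [0,0,0.03,0,40],
    [0,0,0,0,40],
  ],
)

```text
time: 23.25
position: [0.55, -0.0886, 0.0722]
tool_rot: [0.152, 0.988, 0.0, -0.0]
force: [0.4, 0.1, -3.1]
width: 0.0519
grasp_force: 3.0
```

```bash
python3 st.py
python3 - <<'E'
from fit import *
s=cam("side")
m=hsv(s,(40,30,30),(90,255,255),w2pix(s,[.55,-.09,.06])[0],25)
for dz in (0,.016,.032,.034): print(dz,m.sum(),fit([s],[m],LOCK+[0,0,dz],(.55,-.089,-.3)))
x,y=w2pix(s,[.55,-.09,.06])[0].astype(int)
cv2.imwrite("pics/l2.png",cv2.resize(s["img"][y-40:y+40,x-52:x+52],(780,600),interpolation=2))
E
```

```text
23.25 [ 0.54997259 -0.08856598  0.07221293] yaw 72.55 [-0.    0.5   0.09  1.91 -0.07  0.73  1.39] w 0.051850831923065215 2.994626797735691 F [ 0.4  0.1 -3.1] [ 0.02  0.03 -0.02]
0 168 (array([ 0.5625, -0.066 , -0.4222]), np.float64(0.452))
0.016 168 (array([ 0.5554, -0.0767, -0.3859]), np.float64(0.449))
0.032 168 (array([ 0.5489, -0.0876, -0.3168]), np.float64(0.437))
0.034 168 (array([ 0.5462, -0.091 , -0.3485]), np.float64(0.44))
```

View pics/l2.png

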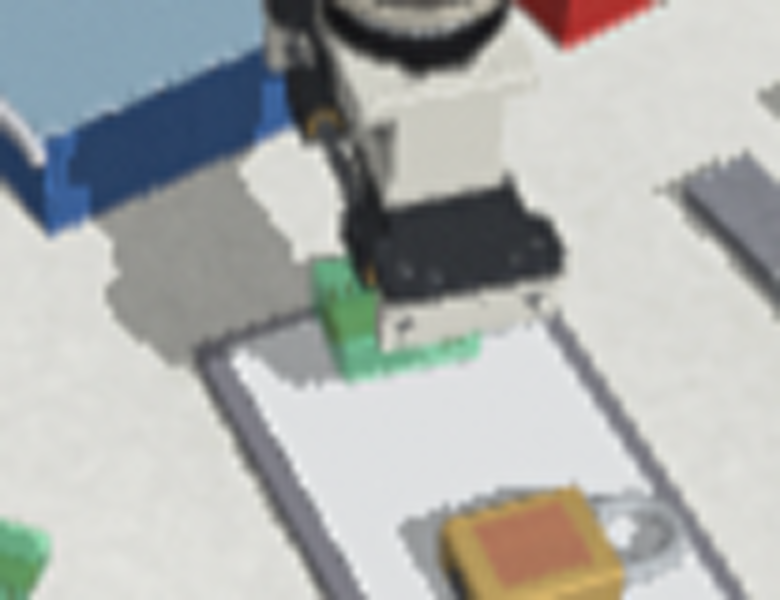

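The lock is up and hanging level, with a 3.1 N load, and clear of the pad. Carrying it gently to the case.

Request:
apply_moves(
  steps=[
    [0,0,0.1,0,40],
    [0,0,0.2,0,40],
    [0,0,0.25,0,40],
    [0,0,0.25,0,40],
    [0,0,0.25,0,40],
    [0,0.05,0.25,0.05,40],
    [0,0.1,0.2,0.1,40],
    [0,0.2,0.15,0.1,40],
    [0,0.3,0.1,0.1,40],
    [0,0.4,0,0.1,40],
  ],
)

```text
time: 24.55
position: [0.5501, -0.0454, 0.1424]
tool_rot: [0.112, 0.994, 0.0, 0.0]
force: [-0.0, 0.4, -2.7]
width: 0.0519
grasp_force: 3.0
```

Request:
apply_moves(
  steps=[
    [0,0.45,0,0.1,40],
    [0,0.45,0,0.1,40],
    [0,0.45,0,0.1,40],
    [0,0.45,0,0.1,40],
    [0,0.45,0,0.1,40],
    [-0.03,0.45,0,0.1,40],
    [-0.03,0.45,0,0.1,40],
    [-0.03,0.45,0,0.1,40],
    [-0.03,0.45,0,0.1,40],
    [-0.03,0.45,0,0.1,40],
  ],
)

```text
time: 25.8
position: [0.5439, 0.1347, 0.1423]
tool_rot: [0.025, 1.0, 0.0, 0.0]
force: [-0.1, -0.3, -2.6]
width: 0.0518
grasp_force: 3.0
```

Request:
apply_moves(
  steps=[
    [-0.02,0.45,0,0.1,40],
    [0,0.45,0,0.1,40],
    [0,0.45,0,0.1,40],
    [0,0.45,0,0,40],
    [0,0.45,0,0,40],
    [0,0.45,0,0,40],
    [0,0.4,0,0,40],
    [0,0.3,0,0,40],
    [0,0.2,0,0,40],
    [0,0.1,0,0,40],
  ],
)

```text
time: 27.05
position: [0.5432, 0.2817, 0.1422]
tool_rot: [-0.001, 1.0, -0.0, -0.0]
force: [-1.2, -0.3, -1.2]
width: 0.052
grasp_force: 3.0
```

```bash
python3 st.py
python3 - <<'E'
from fit import *
t,s=cam("top"),cam("side"); 
cr=[]
for d in(t,s):
    x,y=w2pix(d,[.55,.28,.08])[0].astype(int); cr.append(cv2.resize(d["img"][y-50:y+50,x-33:x+33],(396,600),interpolation=2))
cv2.imwrite("pics/p1.png",np.hstack(cr))
E
```

```text
27.05 [0.54322645 0.28167849 0.14219901] yaw 90.06 [-0.54  0.49 -0.03  1.71  0.02  0.94  0.99] w 0.051995496083596826 2.994484417140484 F [-1.2 -0.3 -1.2] [ 0.    0.02 -0.03]
```

View pics/p1.png

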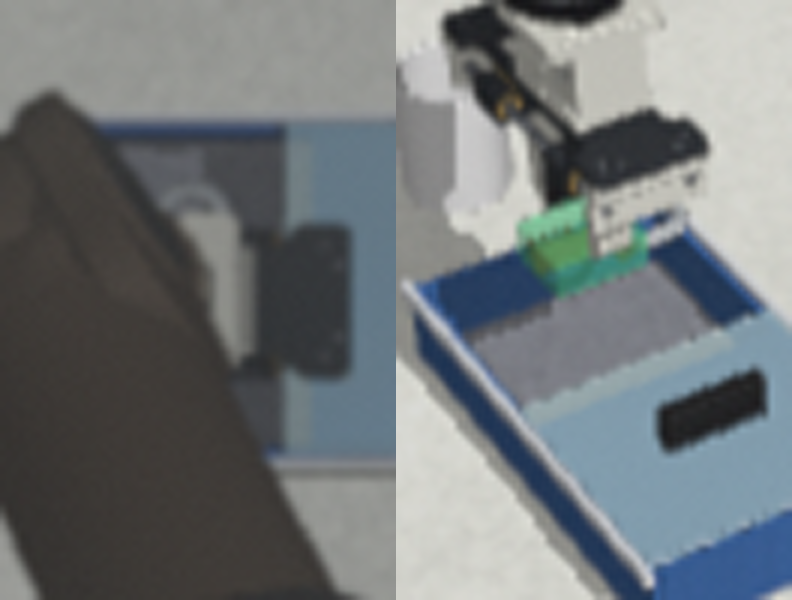

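The lock hangs level over the open compartment. I'll go 30 mm further in y and then down.

Request:
apply_moves(
  steps=[
    [0,0.1,0,0,40],
    [0,0.2,-0.05,0,40],
    [0,0.2,-0.1,0,40],
    [0,0.15,-0.2,0,40],
    [0,0.08,-0.3,0,40],
    [0,0.02,-0.3,0,40],
    [0,0,-0.3,0,40],
    [0,0,-0.3,0,40],
    [0,0,-0.3,0,40],
    [0,0,-0.2,0,40],
  ],
)

```text
time: 28.4
position: [0.5431, 0.3112, 0.0593]
tool_rot: [-0.0, 1.0, -0.0, -0.0]
force: [-0.1, -0.9, -1.6]
width: 0.0517
grasp_force: 3.0
```

Request:
apply_moves(
  steps=[
    [0,0,-0.15,0,40],
    [0,0,-0.1,0,40],
    [0,0,-0.08,0,40],
    [0,0,-0.06,0,40],
    [0,0,-0.05,0,40],
    [0,0,-0.04,0,40],
    [0,0,-0.03,0,40],
    [0,0,0,0,40],
    [0,0,0,0,40],
    [0,0,0,0,40],
  ],
)

```text
time: 29.65
position: [0.5432, 0.3115, 0.0399]
tool_rot: [-0.0, 1.0, 0.0, 0.0]
force: [0.9, 0.6, -1.3]
width: 0.0519
grasp_force: 3.0
```

```bash
python3 st.py
```

```text
29.65 [0.54324069 0.31147048 0.03990328] yaw 90.06 [-0.58  0.64 -0.03  1.75  0.03  0.76  0.94] w 0.05186624398164273 2.994590923190117 F [ 0.9  0.6 -1.3] [0.08 0.01 0.03]
```

Request:
apply_moves(
  steps=[
    [0,0,-0.02,0,40],
    [0,0,-0.02,0,40],
    [0,0,-0.02,0,40],
    [0,0,-0.02,0,40],
    [0,0,-0.02,0,40],
    [0,0,-0.02,0,40],
    [0,0,-0.01,0,40],
    [0,0,0,0,40],
    [0,0,0,0,40],
    [0,0,0,0,40],
  ],
)

```text
time: 30.9
position: [0.5432, 0.3115, 0.0347]
tool_rot: [-0.001, 1.0, 0.0, 0.0]
force: [-0.1, 0.6, -2.6]
width: 0.0522
grasp_force: 3.0
```

```bash
python3 st.py
```

```text
30.9 [0.54322095 0.3114615  0.03467313] yaw 90.06 [-0.58  0.64 -0.03  1.75  0.03  0.75  0.94] w 0.05220951805341125 2.994675412774086 F [-0.1  0.6 -2.6] [-0.02  0.04 -0.02]
```

Request:
apply_moves(
  steps=[
    [0,0,-0.01,0,40],
    [0,0,-0.01,0,40],
    [0,0,-0.01,0,40],
    [0,0,-0.01,0,40],
    [0,0,0,0,40],
    [0,0,0,0,40],
    [0,0,0,0,40],
    [0,0,0,0,40],
    [0,0,0,0,40],
    [0,0,0,0,40],
  ],
)

```text
time: 32.15
position: [0.5435, 0.3115, 0.0332]
tool_rot: [-0.0, 1.0, 0.0, 0.0]
force: [1.1, -0.9, 5.4]
width: 0.0522
grasp_force: 3.0
```

```bash
python3 st.py
```

```text
32.15 [0.54351792 0.31152775 0.03315076] yaw 90.05 [-0.58  0.65 -0.03  1.75  0.03  0.74  0.94] w 0.05220968543617913 3.00109650939703 F [ 1.1 -0.9  5.4] [-0.13 -0.28  0.04]
```

The lock is resting on the floor. Releasing and lifting, then moving on to the lid bar.

Request:
apply_moves(
  steps=[
    [0,0,0.01,0,53],
    [0,0,0,0,56],
    [0,0,0,0,62],
    [0,0,0,0,68],
    [0,0,0,0,72],
    [0,0,0,0,72],
    [0,0,0.15,0,72],
    [0,0,0.4,0,72],
    [0,0,0.7,0,72],
    [0,0,0.9,0,72],
  ],
)

```text
time: 33.4
position: [0.543, 0.3113, 0.121]
tool_rot: [-0.0, 1.0, -0.0, -0.0]
force: [0.4, -0.0, -0.4]
width: 0.0719
grasp_force: 0.0
```

Request:
apply_moves(
  steps=[
    [0,-0.1,0.7,0,60],
    [0.1,-0.6,0,0,60],
    [0.1,-0.9,0,0,60],
    [0.1,-0.9,0,0,60],
    [0.1,-0.7,0,0,60],
    [0,-0.4,0,0,60],
    [0,-0.1,0,0,60],
    [0,0,0,0,60],
    [0,0,0,0,60],
    [0,0,0,0,60],
  ],
)

```text
time: 34.65
position: [0.559, 0.1645, 0.1474]
tool_rot: [-0.001, 1.0, 0.0, -0.0]
force: [-0.4, 0.5, -0.1]
width: 0.0598
grasp_force: 0.0
```

```bash
python3 st.py
python3 - <<'E'
from fit import *
t,s=cam("top"),cam("side"); ds=[t,s]
ms=[hsv(d,(40,30,30),(90,255,255),w2pix(d,[.545,.31,.02])[0],20) for d in ds]
print([m.sum() for m in ms],[fit([d],[m],LOCK-[0,0,.006],(.543,.311,0.)) for d,m in zip(ds,ms) if m.sum()>50])
bl=hsv(s,(0,0,0),(180,255,62),w2pix(s,[.56,.165,.076])[0],14); print(bl.sum(),fit([s],[bl],box(-.035,.035,-.007,.007,.061,.091),(.56,.165,0)))
cr=[]
for d in(t,s):
    x,y=w2pix(d,[.55,.28,.05])[0].astype(int); cr.append(cv2.resize(d["img"][y-50:y+50,x-33:x+33],(396,600),interpolation=2))
cv2.imwrite("pics/p2.png",np.hstack(cr))
E
```

```text
34.65 [0.55904363 0.16446754 0.14736942] yaw 90.14 [-0.36  0.45 -0.02  1.77  0.01  0.92  1.19] w 0.05981653363409543 0.0 F [-0.4  0.5 -0.1] [ 0.03  0.02 -0.04]
[np.int64(321), np.int64(266)] [(array([0.5416, 0.3106, 0.0541]), np.float64(0.836)), (array([ 0.5422,  0.3097, -0.017 ]), np.float64(0.935))]
113 (array([0.5596, 0.165 , 0.1447]), np.float64(0.662))
```

View pics/p2.png

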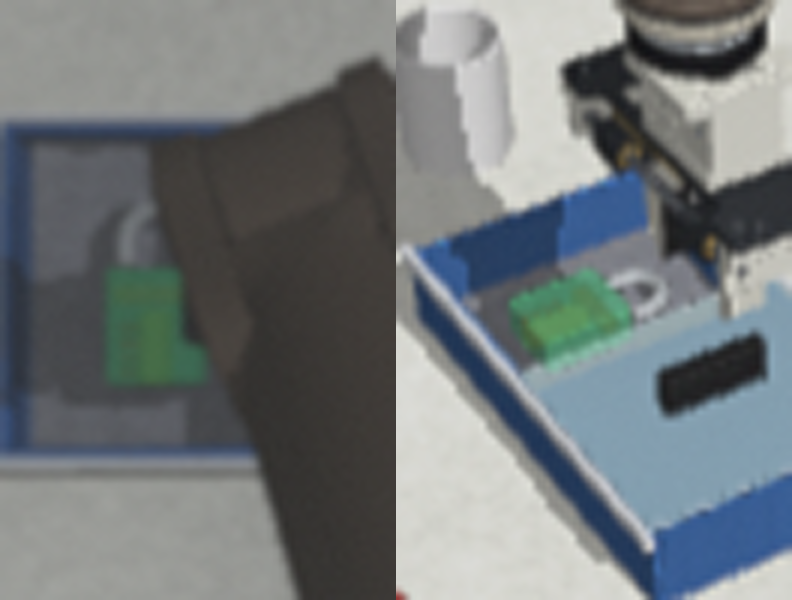

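The lock lies flat inside the compartment. I'll grip the bar and close the lid.

Request:
apply_moves(
  newtons=20,
  steps=[
    [0,0,-0.4,0,60],
    [0,0,-0.5,0,60],
    [0,0,-0.4,0,60],
    [0,0,-0.2,0,60],
    [0,0,0,0,10],
    [0,0,0,0,10],
    [0,0,0,0,10],
    [0,0,0,0,10],
    [0,0,0,0,10],
    [0,0.1,0,0,10],
  ],
)

```text
time: 36.0
position: [0.5593, 0.1673, 0.0877]
tool_rot: [-0.0, 1.0, -0.0, 0.0]
force: [-0.4, -1.5, 2.0]
width: 0.0135
grasp_force: 20.0
```

Request:
apply_moves(
  steps=[
    [0,0.2,0,0,10],
    [0,0.3,0,0,10],
    [0,0.4,0,0,10],
    [0,0.4,0,0,10],
    [0,0.4,0,0,10],
    [0,0.4,0,0,10],
    [0,0.4,0,0,10],
    [0,0.3,0,0,10],
    [0,0.2,0,0,10],
    [0,0.1,0,0,10],
  ],
)

```text
time: 37.25
position: [0.5593, 0.2928, 0.0877]
tool_rot: [-0.001, 1.0, 0.0, 0.0]
force: [0.3, -2.1, 5.6]
width: 0.0135
grasp_force: 20.0
```

```bash
python3 st.py
```

```text
37.25 [0.55934131 0.2927573  0.08768446] yaw 90.1 [-0.55  0.58 -0.02  1.7   0.01  0.85  0.99] w 0.013498189737569466 20.000874996185303 F [ 0.3 -2.1  5.6] [-0.31  0.08  0.  ]
```

Request:
apply_moves(
  steps=[
    [0,0.1,0,0,10],
    [0,0.1,0,0,10],
    [0,0.08,0,0,10],
    [0,0.08,0,0,10],
    [0,0.06,0,0,10],
    [0,0.06,0,0,10],
    [0,0.05,0,0,10],
    [0,0.05,0,0,10],
    [0,0,0,0,10],
    [0,0,0,0,10],
  ],
)

```text
time: 38.5
position: [0.5594, 0.3097, 0.0875]
tool_rot: [0.001, 1.0, -0.003, -0.001]
force: [-3.0, -15.4, 14.4]
width: 0.0134
grasp_force: 20.0
```

```bash
python3 st.py
```

```text
38.5 [0.55941998 0.3097001  0.08754709] yaw 89.87 [-0.58  0.6  -0.01  1.68  0.02  0.87  0.96] w 0.013444771053422252 20.0271213054657 F [ -3.  -15.4  14.4] [-3.5   0.76  0.  ]
```

The lid stalled at its shut stop after 145 mm of travel. Releasing and retreating.

Request:
apply_moves(
  steps=[
    [0,0,0,0,60],
    [0,0,0,0,60],
    [0,0,0,0,60],
    [0,0,0.5,0,60],
    [0,0,1,0,60],
    [0,0,1,0,60],
    [0,0,1,0,60],
    [-0.5,-1,0.5,0,60],
    [-0.5,-1,0,0,60],
    [-0.5,-1,0,0,60],
  ],
)

```text
time: 39.75
position: [0.4985, 0.1942, 0.2476]
tool_rot: [-0.001, 1.0, 0.0, 0.0]
force: [-0.2, -0.9, 0.3]
width: 0.0601
grasp_force: 0.0
```

Request:
apply_moves(
  steps=[
    [-0.3,-1,0,0,60],
    [-0.3,-1,0,0,60],
    [0,-1,0,0,60],
    [0,-1,0,0,60],
    [0,-0.5,0,0,60],
    [0,0,0,0,60],
    [0,0,0,0,60],
    [0,0,0,0,60],
    [0,0,0,0,60],
    [0,0,0,0,60],
  ],
)

```text
time: 41.0
position: [0.4753, 0.015, 0.2474]
tool_rot: [-0.001, 1.0, 0.0, 0.0]
force: [0.2, 0.2, -0.1]
width: 0.0597
grasp_force: 0.0
```

```bash
python3 st.py
python3 - <<'E'
from fit import *
d=cam("top"); s=cam("side"); a=[]
for d in (d,s):
    x,y=w2pix(d,[.54,.05,.03])[0].astype(int); a.append(cv2.resize(d["img"][max(y-75,0):y+75,max(x-140,0):x+140],(560,300),interpolation=2))
cv2.imwrite("pics/f.png",np.vstack(a))
b=hsv(s,(0,0,0),(180,255,62),w2pix(s,[.56,.31,.076])[0],14); print(b.sum(),fit([s],[b],box(-.035,.035,-.007,.007,.061,.091),(.56,.31,0)))
E
```

```text
41.0 [0.47525392 0.01504903 0.24742944] yaw 90.09 [-0.22  0.17  0.09  1.9  -0.02  1.07  1.45] w 0.05970152754231098 0.0 F [ 0.2  0.2 -0.1] [ 0.01 -0.04 -0.03]
193 (array([0.5663, 0.3149, 0.1198]), np.float64(0.405))
```

View pics/f.png

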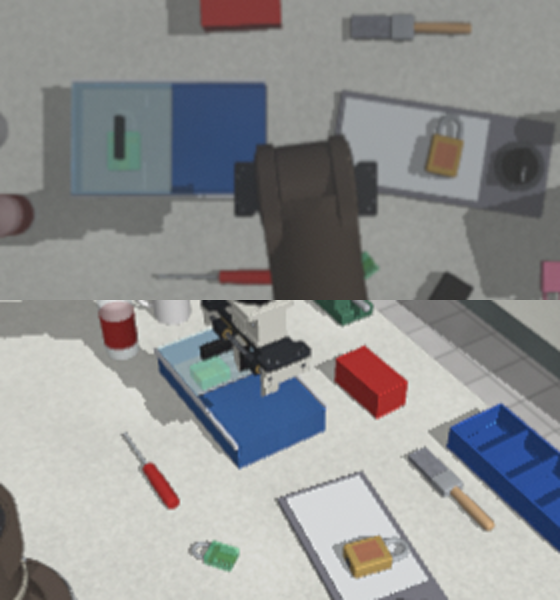

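The lid is shut with the green lock visible under the glass at (123,150) in the top view. The brass lock and the bystanders have not moved, and the knob's mark points to -x. Handing in.

```bash
python3 -c "
from bench import ctrl
print(ctrl.sign_off())"
```

```text
the job is handed in; nothing more can be done
None
```

I turned the dimmer down to its anticlockwise stop, laid the clear padlock flat in the case at the lightest grip (3 N) and slid the lid fully shut; the job was handed in at about 41 s of the 72 s, but the sign-off returned no verdict.

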